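# Clamp the seed case's lid with its draw latch

## Robot

A 7-joint arm with a two-finger parallel gripper is mounted at the origin on a cart in front of the work surface, level with it; the furniture and walls round the work are solid. World frame = base frame: x ahead of the robot, y to its left, z up, the work surface at z = 0. Lengths are in m, angles in rad, forces in N, time in s.
With the tool pointing down it reaches from about 0.35 to 0.775 m from the base axis. Payload 3.1 kg.
Tool frame: the origin (TCP) lies midway between the tips of the shut fingers; the grasp point (between the pads) lies 19 mm behind it; z points along the fingers, y is the direction in which the jaws open and shut (so a half turn about z gives the same grasp; the last joint's range is limited). The gripper opens to 85 mm and grips with 20 to 120 N. Pads are 22 mm wide; open, the fingers measure 114 mm over their backs; the gripper's body (76 mm by 85 mm) begins 54 mm behind the grasp point. The pads swing forward as they close: fully open they stand 13 mm farther back than shut.
Start: joints at [1.208, 0.311, 0.014, 1.512, -0.004, 1.319, -0.027], TCP at [0.173, -0.522, 0.231] pointing down, gripper open.
Joint ranges: [-2.7, 2.7], [-0.3, 1.91], [-1.27, 1.3], [0.12, 2.57], [-1.44, 4.58], [0.2, 2.03], [-3.05, 3.05]. Speed limits (rad/s): [2.79, 2.79, 3.14, 3.14, 3.14, 3.14, 3.14].

## Interface

Orientations are given as a rotation vector (axis times angle).
In Python, from workcell import env, snapshot, camera_model gives the robot as it stands. The module is installed in compiled form; this text tells all that it offers.
- The arm moves only by the tool play_rows, never from a script. Its argument "targets" is text: rows parted by semicolons, each of 7 numbers parted by spaces: the shift along the tool's x, y, z in mm, then the turn, a rotation vector about the tool's x, y, z in degrees, then the finger opening in mm, from 0 to 85.4. In form: tx ty tz rx ry rz jaw; .... A call has 1 to 5 rows; each row shifts and turns the commanded pose from where the row before left it, along the tool's axes as they then stand; what a row does not reach is not made up. A row lasts 1/8 s, in which the tool goes at most 62.5 mm and 10.7 degrees, less where a joint would pass 70% of its speed; a pose out of reach is approached as far as the arm can. A call with a gripper value outside its range is refused whole. The fingers move at their own pace and stop on an object; "newtons" is the grip in N (left out, the last holds). Time passes only in rows, so rows that do not move let the fingers close. It gives the time, the measured TCP pose, the force and the opening at its end, in the units of the state.
- env.state(): the state, without advancing time (a new reading comes with each control period).
- snapshot(name): name is "scene" or "side" or "wrist"; returns the picture (384x512x3 uint8, blue, green, red); there is no depth.
- camera_model(name): a dict with "K" (3x3 intrinsics, pixels), "R" (3x3) and "t" (3): a world point X has camera coordinates R X + t. Camera axes: x right, y down, z forward; pixel columns grow to the right and rows downward; lengths in m; the calibration is good to about 2 mm. A picture is of the moment at which its call begins: read the wrist's pose just before it. camera_model takes no time and is no camera call; for the wrist camera it gives the pose at the moment of the call.
- env.job_done(): hands the job in, once; it reports no verdict.
The state is a dict: "t": time; "joint_pos": joint angles; "qd": joint speeds; "joint_efforts": joint torques, N m; "tcp_pos": TCP position; "tcp_rot": TCP orientation; "wrist_force": force on the tool from outside, world axes, zero at the start; "moment": the same for the moment, N m; "gripper_width": finger opening in m.
Only numpy, scipy, OpenCV 4.12 (cv2) and the standard library are available. Lean on these libraries where they do the work, as an engineer would, in place of code of your own. Each camera call takes 0.05 s, during which the arm holds its last target. There are 200 camera calls.

## Task

The larger of the two grey transport cases is still unlatched. Tip the raised wire loop of its draw latch forward over the keeper on the lid so that its bar drops behind the hook, then swing the latch lever back over and press it down flat until it snaps over centre and holds the lid clamped shut.

Things in the scene. Friction and masses are not known exactly. Their poses are not given: they have to be found in the camera images.
- sample_case: Larger grey case, 160 (x) x 200 (y) x 120 mm high, upright, fixed; draw latch in the middle of its top. (The smaller case, 140 mm wide, 90 high, is already latched.) Origin on the table below the lever's pivot; case spans x -75 to +85 mm. Its +x, roughly away from the robot, points from latch to keeper, z up. Main shell ends at x = 30 mm; beyond is the lid half, hinged at the bottom.
- latch_lever (a joint): Latch lever: handle 30 mm wide (y), 5 thick, 62 long from its pivot, which lies along y at x = 0, 136 mm above the table. 0: flat, pointing to -x, its top 20 mm above the case; pi/2: upright; starts 2.1 to 2.36 rad, leaning to the keeper. Stays where left (1 N at its end); closing on the hooked loop takes about 5 N at the end and it snaps flat over the last 0.2 rad.
- loop_bar (a point): Middle of the 8 mm bar (along y) ending the wire loop: a U 52 mm wide, the lever within it. Bar 75 mm from the loop's hinge, which rides on the lever 18 mm from its pivot (x = 4 to 10 mm, 152 mm above the table at start). Starts leaning 20 to 35 deg back to -x, bar about 100 mm above the case. Swings freely: pushed past upright it falls to +x, behind the hook if the lever has not moved.
- keeper (a point): Where the bar's middle lies when hooked: on the lid, 9 mm above its top, against the +x side of the keeper's hook. The hook is a 6 mm upright wall, 28 mm wide (y), 19 high, just to -x of this point, with a lip at its top reaching 7 mm beyond the wall to +x, over the bar. It moves with the lid.
- case_lid (a joint): Hinge of the lid half, at the case's bottom, about its y axis. 0: pressed right shut; a springy seal holds it ajar at 0.08 rad (about 9 mm gap at the top) at the start; the closed latch holds it at about 0.015 rad.

How it is judged:
By the outcome, as a careful person would: the job done as asked, in the order asked, and still so for the second after the job is handed in, with the robot touching nothing.
It also fails if it takes over 35 s, if anything falls off the work surface, if the arm or the gripper's body presses on something with over 40 N, if the wrist force passes 120 N, or if a joint passes its speed limit or range.

## Working session

There is one attempt and no reset: what is moved stays moved. The work goes in short steps, Python scripts to look and compute and a tool call to move; the robot and the scene stay as the last step left them, time stands still between calls to the robot, and variables do not carry over. Pictures are saved under pics/ and viewed, about 8 in all and at most 12, crops included, and the job is handed in when it is done.

Besides the shell and the picture viewer there is one more tool, called after "Emit:" as name(argument=value, ...) on one line, values as JSON. play_rows: Moves the arm, as the interface text tells. Its arguments: {"type":"object","properties":{"targets":{"type":"string"},"newtons":{"type":"number"}},"required":["targets"]}

```bash
mkdir -p pics; python3 - <<'E'
from workcell import env, snapshot, camera_model
import cv2, numpy as np
s=env.state(); print(s)
a=[snapshot(n) for n in("scene","side")]
cv2.imwrite("pics/a.png",a[0]);cv2.imwrite("pics/b.png",a[1])
for n in("scene","side"):
  m=camera_model(n); print(n,m, -m["R"].T@m["t"])
E
```

```text
{'t': 0.0, 'joint_pos': array([ 1.20832306,  0.31171388,  0.0140298 ,  1.5130643 , -0.0043553 ,
        1.31920173, -0.02721102]), 'qd': array([-7.38154557e-05,  1.32088550e-03, -2.18642100e-05,  8.78063385e-04,
        2.02873935e-03, -1.97363558e-04, -4.88830304e-04]), 'joint_efforts': array([-1.12219509e-04, -3.79911625e+01,  1.45664122e-01, -2.30590403e+01,
        1.20180243e-02,  1.36016592e-02, -1.00112635e-05]), 'tcp_pos': array([ 0.17316127, -0.52125759,  0.23022473]), 'tcp_rot': array([-3.09899283e+00, -5.01408284e-01,  8.24065056e-04]), 'wrist_force': array([ 0.25735661, -0.33695254,  0.55472443]), 'moment': array([ 0.00635882, -0.00708631,  0.03970672]), 'gripper_width': 0.08548962091453303}
scene {'K': array([[467.6722324 ,   0.        , 257.95933168],
       [  0.        , 467.6722324 , 189.8638596 ],
       [  0.        ,   0.        ,   1.        ]]), 'R': array([[-0.52587237, -0.85055813, -0.00301839],
       [-0.52406013,  0.32680032, -0.78648746],
       [ 0.66993972, -0.41201021, -0.61759887]]), 't': array([0.28727765, 0.36791949, 0.8884605 ])} [-0.25133166  0.49016493  0.83894338]
side {'K': array([[458.14687854,   0.        , 254.3215941 ],
       [  0.        , 458.14687854, 192.74317729],
       [  0.        ,   0.        ,   1.        ]]), 'R': array([[-0.8841897 , -0.46708007, -0.00669227],
       [-0.23321599,  0.45380401, -0.86004199],
       [ 0.40474546, -0.75887952, -0.51017937]]), 't': array([0.4866694 , 0.21064257, 0.90899852])} [0.11152026 0.8215435  0.64817067]
```

View pics/a.png

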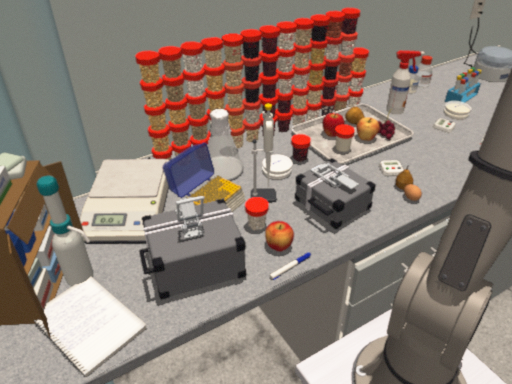

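View pics/b.png

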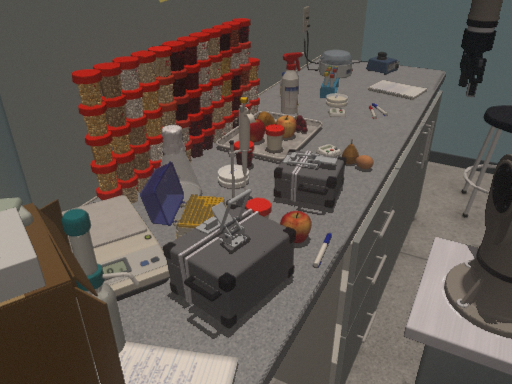

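The larger case shows in scene at about (195,250) and in side at (235,265). I'll zoom in on both.

```bash
python3 - <<'E'
import cv2, numpy as np
a=cv2.imread("pics/a.png")[185:300,135:255];b=cv2.imread("pics/b.png")[175:320,160:305]
a=cv2.resize(a,(400*120//120,383),interpolation=cv2.INTER_CUBIC);b=cv2.resize(b,(400,400),interpolation=cv2.INTER_CUBIC)
c=np.zeros((400,800,3),np.uint8);c[:383,:400]=a;c[:,400:]=b
cv2.imwrite("pics/c.png",c)
E
```

```text
(no output)
```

View pics/c.png

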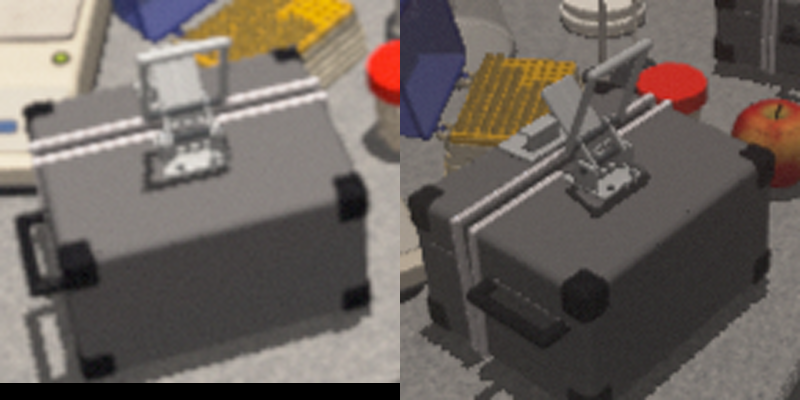

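```bash
cat > h.py <<'E'
import numpy as np
from workcell import camera_model
P=None
def proj(m,X):
    c=np.atleast_2d(X)@m["R"].T+m["t"]; p=c@m["K"].T; return p[:,:2]/p[:,2:]
def w(p,X):
    c,s=np.cos(p[2]),np.sin(p[2]); X=np.atleast_2d(X)
    return np.c_[p[0]+c*X[:,0]-s*X[:,1],p[1]+s*X[:,0]+c*X[:,1],X[:,2]]
E
python3 - <<'E'
from h import *
from scipy.optimize import least_squares
S=camera_model("scene");D=camera_model("side")
a=lambda u,v:(135+u/3.333,185+v/3.33); b=lambda u,v:(160+(u-400)/2.759,175+v/2.759)
X=np.array([[-75,100,118],[-75,-100,118],[94,100,115],[94,-100,115],[-75,100,2],[-75,-100,2]])/1000
ps=np.array([a(78,262),a(352,192),a(35,106),a(288,52),a(95,372),a(360,300)])
Xd=X[[0,2,1,4,5]]; pd=np.array([b(585,290),b(422,203),b(765,150),b(583,392),b(762,262)])
bs=np.array([a(141,56),a(228,43)]);bd=np.array([b(588,78),b(652,44)])
def bar(q):
    th,be=q; h=np.array([-.018*np.cos(th),0,.136+.018*np.sin(th)])
    e=h+.075*np.array([-np.sin(be),0,np.cos(be)])
    return h,e,np.array([e+[0,.026,0],e-[0,.026,0]])
def f(q):
    B=w(q[:3],bar(q[3:])[2])
    return np.r_[(proj(S,w(q,X))-ps).ravel(),(proj(D,w(q,Xd))-pd).ravel(),(proj(S,B)-bs).ravel()*2,(proj(D,B)-bd).ravel()*2,(q[3]-2.2)*5]
r=least_squares(f,[.4,.3,0,2.2,.45],loss="soft_l1")
print(r.x,np.round(r.fun.reshape(-1)[:-1].reshape(-1,2),1)); h,e,_=bar(r.x[3:]); print(h,e,w(r.x,np.array([h,e])))
th=r.x[3]; print("tip",w(r.x,[[-.062*np.cos(th),0,.136+.062*np.sin(th)]]))
E
```

```text
[ 0.48839167  0.20826324 -0.19153428  2.01675643  0.41141206] [[-3.2 -0.6]
 [ 5.1 -3.6]
 [-3.9 -2.5]
 [ 1.4 -5.4]
 [-1.1  2.2]
 [ 3.6 -0.4]
 [-0.6  2.7]
 [-7.5 -1.9]
 [ 1.   0.1]
 [ 2.5 13.8]
 [ 0.1  4.2]
 [ 3.3  0. ]
 [-0.3 -3.5]
 [ 3.6  0.1]
 [-5.2  1.2]]
[0.00776384 0.         0.15223955] [-0.02222896  0.          0.22098132] [[0.49601354 0.20678527 0.15223955]
 [0.46656921 0.21249486 0.22098132]]
tip [[0.51464475 0.20317247 0.19193621]]
```

```bash
python3 - <<'E'
from h import *
import cv2
S=camera_model("scene");D=camera_model("side")
a=lambda u,v:(135+u/3.333,185+v/3.33); b=lambda u,v:(160+(u-400)/2.759,175+v/2.759)
PM=lambda m:m["K"]@np.c_[m["R"],m["t"]]
for n,p,q in [("bar+y",a(141,56),b(588,78)),("bar-y",a(228,43),b(652,44)),("ct -75,100",a(78,262),b(585,290)),("ct -75,-100",a(352,192),b(765,150)),("ct 94,100",a(35,106),b(422,203)),("cb -,+",a(95,372),b(583,392)),("cb -,-",a(360,300),b(762,262))]:
    X=cv2.triangulatePoints(PM(S),PM(D),np.array(p)[:,None],np.array(q)[:,None])[:,0];X=X[:3]/X[3]
    print(n,X.round(3),(proj(S,X)-p).round(1),(proj(D,X)-q).round(1))
q=[.488,.208,-.19]
c=np.array([[-75,100,120],[-75,-100,120],[94,-100,116],[94,100,116],[-75,100,0],[-75,-100,0]])/1000
out=[]
for n,m,(x,y,k) in(("a",S,(130,180,130)),("b",D,(155,170,160))):
    im=cv2.resize(cv2.imread(f"pics/{n}.png")[y:y+k,x:x+k],(400,400),interpolation=cv2.INTER_CUBIC)
    p=((proj(m,w(q,c))-[x,y]+.5)*400/k).astype(int)
    for i,j in((0,1),(1,2),(2,3),(3,0),(0,4),(1,5),(4,5)): cv2.line(im,tuple(map(int,p[i])),tuple(map(int,p[j])),(0,255,0),1)
    out.append(im)
cv2.imwrite("pics/d.png",np.hstack(out))
E
```

```text
bar+y [0.473 0.241 0.222] [[-0.  -0.2]] [[0.1 0.3]]
bar-y [0.454 0.19  0.225] [[-0.1 -0.6]] [[0.3 0.6]]
ct -75,100 [0.436 0.314 0.115] [[-0.1 -1.3]] [[0.7 1.4]]
ct -75,-100 [0.389 0.142 0.127] [[-0.2 -1.7]] [[0.9 1.8]]
ct 94,100 [0.586 0.284 0.114] [[0.1 0.5]] [[-0.3 -0.6]]
cb -,+ [0.436 0.316 0.019] [[-0.4 -4.4]] [[2.6 4.9]]
cb -,- [0.388 0.138 0.022] [[-0.1 -1.8]] [[0.9 1.9]]
```

View pics/d.png

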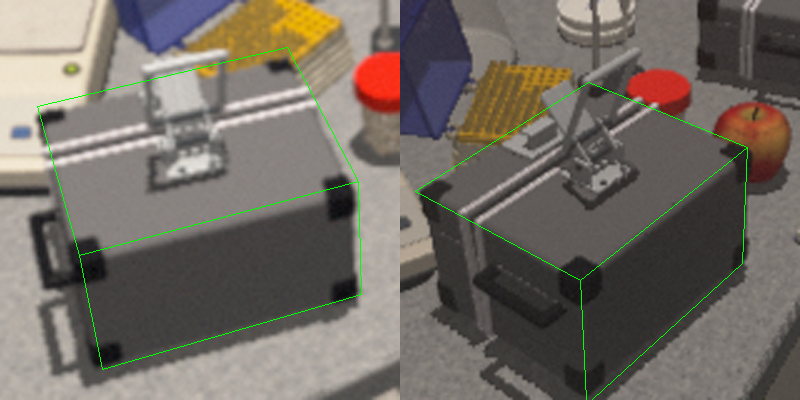

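The overlay puts the case roughly at (0.488, 0.208) with yaw about -0.2 to -0.3. The bar triangulates to about (0.463, 0.215, 0.223). I'll write a row planner, go above the latch and look with the wrist camera.

```bash
cat >> h.py <<'E'
from scipy.spatial.transform import Rotation as R
def down(h):  # tool pointing down, tool x at heading h (deg)
    h=np.radians(h);return R.from_matrix(np.array([[np.cos(h),np.sin(h),0],[np.sin(h),-np.cos(h),0],[0,0,-1]]).T)
def rows(p,r,wps,step=60,jaw=0):
    """wps: (xyz, Rotation); prints rows, from pose p,r"""
    p=np.array(p,float);out=[]
    for q,rq in wps:
        q=np.array(q,float);rv=(r.inv()*rq).as_rotvec()
        n=int(max(1,np.ceil(np.linalg.norm(q-p)*1000/step),np.ceil(np.degrees(np.linalg.norm(rv))/10.3)))
        d=(q-p)/n
        for i in range(n):
            out.append(np.r_[r.inv().apply(d)*1000,np.degrees(rv)/n,jaw]); r=r*R.from_rotvec(rv/n)
        p=q
    for i in range(0,len(out),5): print("; ".join(" ".join(f"{v:.0f}" if abs(v)>=50 else f"{v:.1f}".replace("-0.0","0.0") for v in o) for o in out[i:i+5]))
E
python3 - <<'E'
from h import *
from workcell import env
s=env.state();r=R.from_rotvec(s["tcp_rot"]);print(r.as_matrix().round(3))
rows(s["tcp_pos"],r,[((.34,-.36,.36),down(35)),((.47,-.08,.40),down(60)),((.45,.20,.40),down(76))])
m=camera_model("wrist");print(-m["R"].T@m["t"],m["R"],m["K"][0])
E
```

```text
[[ 0.949  0.315 -0.001]
 [ 0.315 -0.949  0.002]
 [-0.    -0.002 -1.   ]]
41.8 -20.2 -25.9 0.0 0.0 -3.3 0.0; 42.9 -17.7 -25.9 0.0 0.0 -3.3 0.0; 43.9 -15.2 -25.9 0.0 0.0 -3.3 0.0; 44.7 -12.6 -25.9 0.0 0.0 -3.3 0.0; 45.3 -10.0 -25.9 0.0 0.0 -3.3 0.0
44.5 -25.8 -6.7 0.0 0.0 -4.2 0.0; 46.3 -22.5 -6.7 0.0 0.0 -4.2 0.0; 47.8 -19.1 -6.7 0.0 0.0 -4.2 0.0; 49.0 -15.6 -6.7 0.0 0.0 -4.2 0.0; 50 -11.9 -6.7 0.0 0.0 -4.2 0.0
51 -8.3 -6.7 0.0 0.0 -4.2 0.0; 46.5 -31.5 0.0 0.0 0.0 -3.2 0.0; 48.2 -28.8 0.0 0.0 0.0 -3.2 0.0; 49.7 -26.1 0.0 0.0 0.0 -3.2 0.0; 51 -23.3 0.0 0.0 0.0 -3.2 0.0
52 -20.4 0.0 0.0 0.0 -3.2 0.0
[ 0.23507117 -0.49976429  0.37272653] [[ 0.31640938 -0.94862095 -0.00184259]
 [-0.91568457 -0.3059298   0.26063139]
 [-0.2478041  -0.08077899 -0.96543663]] [292.71096712   0.         260.25621699]
```

Emit:
play_rows(targets="42 -20 -26 0 0 -3.3 0; 43 -18 -26 0 0 -3.3 0; 44 -15 -26 0 0 -3.3 0; 45 -13 -26 0 0 -3.3 0; 45 -10 -26 0 0 -3.3 0", newtons=40)

```text
t: 0.72
tcp_pos: [0.3412, -0.3586, 0.3617]
tcp_rot: [-2.996, -0.944, 0.001]
wrist_force: [0.7, -1.0, -0.6]
gripper_width: -0.0001
```

Emit:
play_rows(targets="44.5 -26 -7 0 0 -4.2 0; 46 -22.5 -7 0 0 -4.2 0; 48 -19 -7 0 0 -4.2 0; 49 -15.6 -7 0 0 -4.2 0; 50 -12 -7 0 0 -4.2 0")

```text
t: 1.35
tcp_pos: [0.4489, -0.1252, 0.3961]
tcp_rot: [-2.774, -1.475, 0.001]
wrist_force: [0.7, -0.4, 0.4]
gripper_width: 0.0002
```

Emit:
play_rows(targets="51 -8.3 -7 0 0 -4.2 0; 46.5 -31.5 0 0 0 -3.2 0; 48 -29 0 0 0 -3.2 0; 50 -26 0 0 0 -3.2 0; 51 -23 0 0 0 -3.2 0")

```text
t: 1.98
tcp_pos: [0.4537, 0.1456, 0.403]
tcp_rot: [2.526, 1.868, -0.001]
wrist_force: [1.3, 0.2, -0.6]
gripper_width: -0.0002
```

Emit:
play_rows(targets="52 -20 0 0 0 -3.2 0; 0 0 0 0 0 0 0")

```text
t: 2.22
tcp_pos: [0.4478, 0.2053, 0.4028]
tcp_rot: [-2.46, -1.948, 0.0]
wrist_force: [1.3, 0.1, -0.3]
gripper_width: -0.0003
```

```bash
python3 - <<'E'
from h import *
from workcell import env,snapshot
import cv2
s=env.state();print(s["tcp_pos"],R.from_rotvec(s["tcp_rot"]).as_matrix().round(3).tolist(),s["t"],s["wrist_force"])
m=camera_model("wrist");np.savez("w1.npz",**m);im=snapshot("wrist");cv2.imwrite("pics/w1.png",im)
cv2.imwrite("pics/w1b.png",cv2.resize(im,(800,600),interpolation=cv2.INTER_CUBIC))
E
```

```text
[0.44776868 0.20533102 0.40277319] [[0.229, 0.973, -0.002], [0.973, -0.229, 0.003], [0.002, -0.003, -1.0]] 2.225 [ 1.3300344   0.05682062 -0.28139508]
```

View pics/w1b.png

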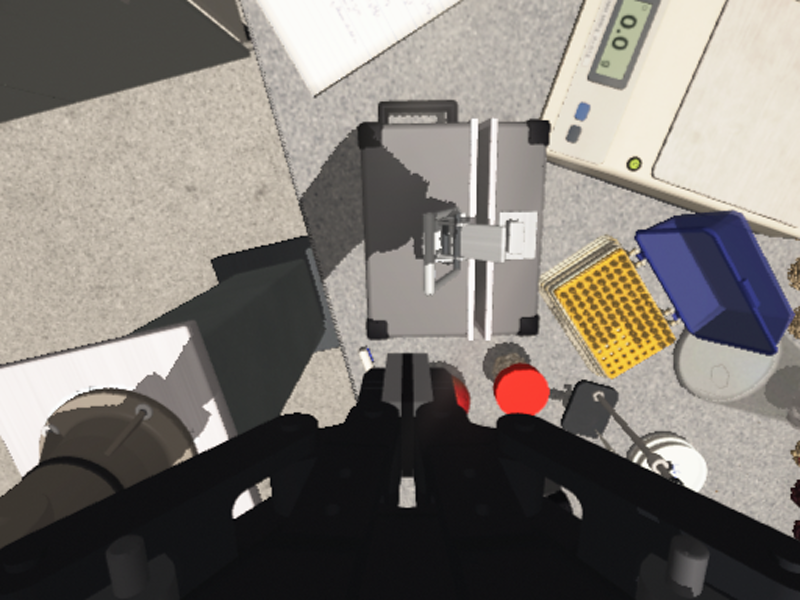

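Case top corners are at (360,123), (367,338), (548,122) and (538,334). The bar runs from (430,210) to (430,292), the lever end is near (504,245), and the keeper is near (520,237).

```bash
python3 - <<'E'
from h import *
from scipy.optimize import least_squares
m=dict(np.load("w1.npz"))
def ray(u,v,z):
    d=m["R"].T@np.linalg.solve(m["K"],[u*.64,v*.64,1]);c=-m["R"].T@m["t"];return c+d*(z-c[2])/d[2]
for n,u,v,z in[("--+",360,123,.12),("---",367,338,.12),("+++",548,122,.115),("++-",538,334,.115),("bar+",430,212,.222),("bar-",430,292,.222),("tip+",503,228,.19),("tip-",505,262,.19),("keep+",537,212,.125),("keep-",536,258,.125)]: print(n,ray(u,v,z).round(4))
X=np.array([[-75,100,120],[-75,-100,120],[94,100,115],[94,-100,115]])/1000
p=np.array([(360,123),(367,338),(548,122),(538,334)])*.64
r=least_squares(lambda q:(proj(m,w(q,X))-p).ravel(),[.49,.21,-.25]);print(r.x,r.fun.round(1))
c,s=np.cos(r.x[2]),np.sin(r.x[2]);
for n,u,v,z in[("bar+",430,212,.222),("bar-",430,292,.222),("tip+",503,228,.19),("tip-",505,262,.19),("keep+",537,212,.125),("keep-",536,258,.125)]:
    d=ray(u,v,z)[:2]-r.x[:2];print(n,(c*d[0]+s*d[1]).round(4),(-s*d[0]+c*d[1]).round(4))
E
```

```text
--+ [0.4322 0.3248 0.12  ]
--- [0.3886 0.1311 0.12  ]
+++ [0.5934 0.2884 0.115 ]
++- [0.5541 0.095  0.115 ]
bar+ [0.4722 0.2443 0.222 ]
bar- [0.4598 0.1883 0.222 ]
tip+ [0.5253 0.2171 0.19  ]
tip- [0.5222 0.1906 0.19  ]
keep+ [0.5692 0.2146 0.125 ]
keep- [0.5618 0.1732 0.125 ]
[ 0.48268577  0.21155422 -0.21427998] [-1.2 -0.1 -0.1  0.8  1.6 -1.1 -0.4  0.8]
bar+ -0.0173 0.0298
bar- -0.0174 -0.0275
tip+ 0.0405 0.0145
tip- 0.0431 -0.0121
keep+ 0.0839 0.0214
keep- 0.0854 -0.0206
```

Pose found: origin (0.4827, 0.2116), yaw -12.3°. Tool x is now local +y, tool y is local +x, and tool z is down. Next I go behind the bar, lower and push.

Emit:
play_rows(targets="14 -30 40 0 0 -1 0; 0 0 55 0 0 0 0; 0 0 55 0 0 0 0; 0 0 45 0 0 0 0; 0 0 0 0 0 0 0")

```text
t: 2.9
tcp_pos: [0.4227, 0.2167, 0.2049]
tcp_rot: [-2.459, -1.953, 0.014]
wrist_force: [-0.0, 0.4, -0.3]
gripper_width: -0.0001
```

Emit:
play_rows(targets="0 15 0 0 0 0 0; 0 10 0 0 0 0 0; 0 10 0 0 0 0 0; 0 10 0 0 0 0 0; 0 8 0 0 0 0 0")

```text
t: 3.52
tcp_pos: [0.4772, 0.2085, 0.2084]
tcp_rot: [2.457, 1.957, 0.0]
wrist_force: [-0.3, 0.2, 0.5]
gripper_width: -0.0001
```

```bash
cat >> h.py <<'E'
Q=(.4827,.2116,-.2143)
def loc(p):
    c,s=np.cos(Q[2]),np.sin(Q[2]);d=np.array(p[:2])-Q[:2];return np.round([c*d[0]+s*d[1],-s*d[0]+c*d[1],p[2]],4)
def look(name,both=True):
    from workcell import env,snapshot
    import cv2
    s=env.state();print(loc(s["tcp_pos"]),s["t"],s["wrist_force"].round(1))
    out=[]
    for n,(x,y,k) in(("scene",(125,150,140)),("side",(150,150,160))):
        out.append(cv2.resize(snapshot(n)[y:y+k,x:x+k],(400,400),interpolation=cv2.INTER_CUBIC))
    cv2.imwrite(f"pics/{name}.png",np.hstack(out))
E
python3 -c "from h import *;look('e')"
```

```text
[-0.0047 -0.0042  0.2084] 3.525 [-0.3  0.2  0.5]
```

View pics/e.png

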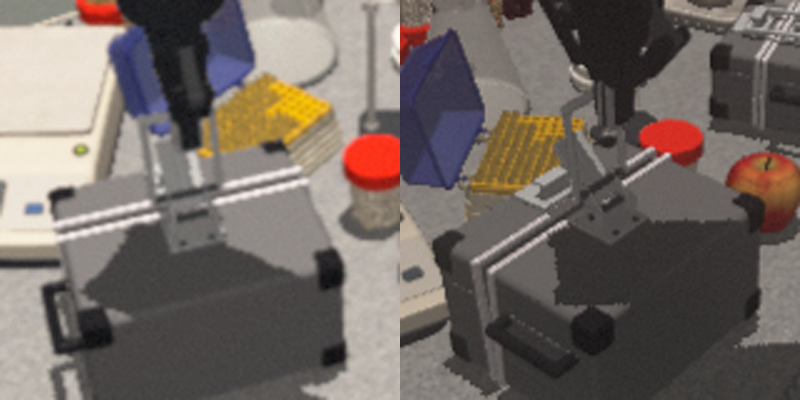

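The loop is now about upright, with its bar against the finger. I'll push it over.

Emit:
play_rows(targets="0 8 0 0 0 0 0; 0 8 0 0 0 0 0; 0 6 0 0 0 0 0; 0 0 0 0 0 0 0; 0 0 0 0 0 0 0")

```text
t: 4.25
tcp_pos: [0.4975, 0.2039, 0.2082]
tcp_rot: [-2.457, -1.958, 0.0]
wrist_force: [-0.2, 0.0, 1.0]
gripper_width: -0.0003
```

```bash
python3 -c "from h import *;look('f')"
```

```text
[ 0.0161 -0.0044  0.2082] 4.25 [-0.2  0.   1. ]
```

View pics/f.png

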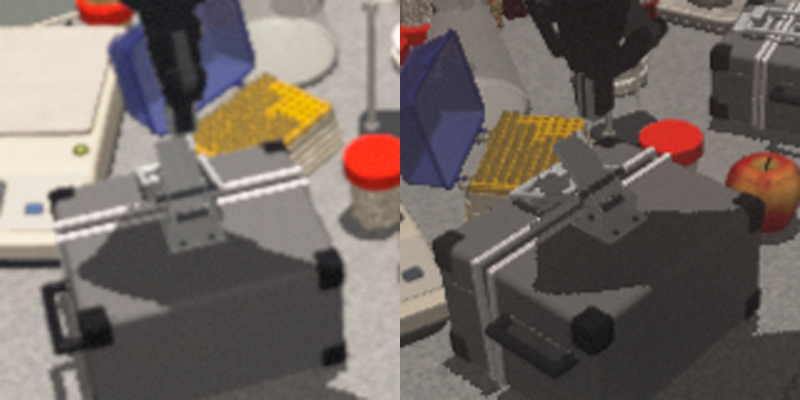

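The loop has fallen forward to the keeper and the lever hasn't moved. I'll drop the finger on the lid side of the lever and sweep back.

Emit:
play_rows(targets="4 25 0 0 0 0 0; 0 25 0 0 0 0 0; 0 0 0 0 0 0 0; 0 0 20 0 0 0 0; 0 0 18 0 0 0 0")

```text
t: 4.97
tcp_pos: [0.5461, 0.1972, 0.17]
tcp_rot: [-2.455, -1.959, 0.0]
wrist_force: [0.5, 0.2, 0.2]
gripper_width: 0.0002
```

```bash
python3 -c "from h import *;look('g')"
```

```text
[ 0.065  -0.0005  0.17  ] 4.975 [0.5 0.2 0.2]
```

View pics/g.png

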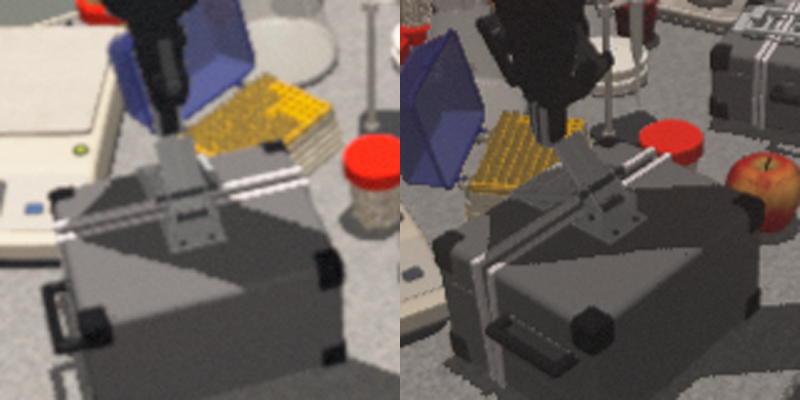

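The finger is on the lid side of the lever, which still leans toward the keeper. Sweeping back to upright.

Emit:
play_rows(targets="0 -10 0 0 0 0 0; 0 -10 0 0 0 0 0; 0 -10 0 0 0 0 0; 0 -10 -3 0 0 0 0; 0 -10 -3 0 0 0 0")

```text
t: 5.7
tcp_pos: [0.5032, 0.208, 0.1819]
tcp_rot: [2.456, 1.949, 0.019]
wrist_force: [0.7, -0.1, 0.5]
gripper_width: -0.0004
```

```bash
python3 -c "from h import *;look('i')"
```

```text
[0.0208 0.0008 0.1819] 5.7 [ 0.7 -0.1  0.5]
```

View pics/i.png

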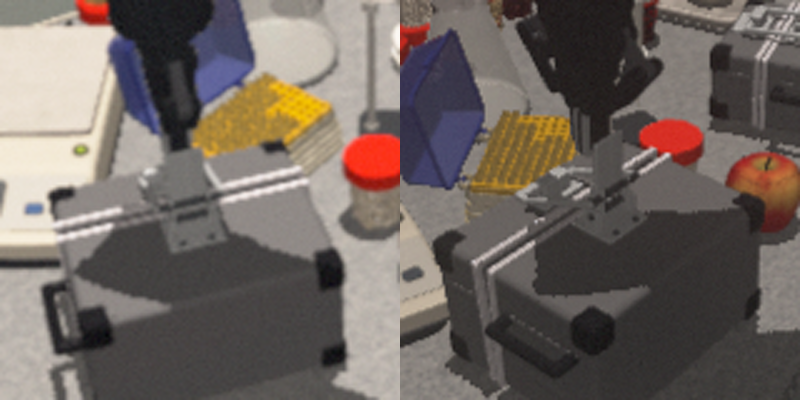

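The lever is nearly upright and the loop lies along the lid. I'll continue over; a resistance of about 5 N would confirm the hook is engaged.

Emit:
play_rows(targets="0 -6 0 0 0 0 0; 0 -6 0 0 0 0 0; 0 -6 2 0 0 0 0; 0 -6 1 0 0 0 0; 0 -6 1 0 0 0 0")

```text
t: 6.42
tcp_pos: [0.4693, 0.2138, 0.1717]
tcp_rot: [2.457, 1.957, -0.001]
wrist_force: [3.5, -0.2, -0.3]
gripper_width: -0.0002
```

Emit:
play_rows(targets="0 -6 3 0 0 0 0; 0 -5 3 0 0 0 0; 0 0 0 0 0 0 0")

```text
t: 6.8
tcp_pos: [0.4568, 0.217, 0.1657]
tcp_rot: [-2.455, -1.958, 0.004]
wrist_force: [0.2, -0.2, -0.1]
gripper_width: 0.0002
```

```bash
python3 - <<'E'
from h import *;look('j')
import cv2
from workcell import snapshot
a=snapshot("scene")[180:240,155:235];b=snapshot("side")[165:255,180:280]
cv2.imwrite("pics/j.png",np.hstack([cv2.resize(a,(400,300),interpolation=cv2.INTER_CUBIC),cv2.resize(b,(400,360),interpolation=cv2.INTER_CUBIC)[:300]]))
E
```

```text
[-0.0264 -0.0002  0.1657] 6.8 [ 0.2 -0.2 -0.1]
```

View pics/j.png

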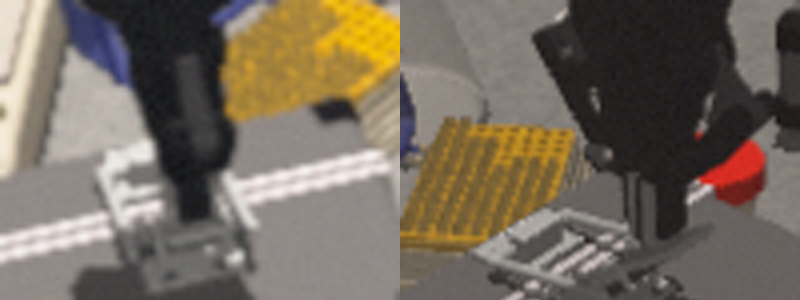

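```bash
python3 - <<'E'
from h import *
S=camera_model("scene");D=camera_model("side")
for x,z in((.057,.142),(.057,.13),(.070,.13),(.08,.13)):
    X=w(Q,[[x,.03,z],[x,-.03,z]]);print(x,z,"cropS",((proj(S,X)-[155,180])*5).round().tolist(),"cropD",((proj(D,X)-[180,165])*4+[400,0]).round().tolist())
E
```

```text
0.057 0.142 cropS [[91.0, 149.0], [219.0, 120.0]] cropD [[484.0, 246.0], [570.0, 194.0]]
0.057 0.13 cropS [[94.0, 168.0], [221.0, 140.0]] cropD [[486.0, 267.0], [571.0, 214.0]]
0.07 0.13 cropS [[88.0, 151.0], [214.0, 123.0]] cropD [[467.0, 257.0], [552.0, 204.0]]
0.08 0.13 cropS [[84.0, 138.0], [209.0, 111.0]] cropD [[453.0, 249.0], [538.0, 198.0]]
```

The bar projects to about x = 57–60 mm, which raises doubt about whether it hooked. I'll lift off and look from above.

Emit:
play_rows(targets="0 4 -30 0 0 0 0; -10 20 -40 0 0 0 0; -10 20 -50 0 0 0 0; -10 0 -20 0 0 0 0; 0 0 0 0 0 0 0")

```text
t: 7.62
tcp_pos: [0.4955, 0.1779, 0.3076]
tcp_rot: [2.458, 1.956, 0.004]
wrist_force: [0.5, 0.2, -0.3]
gripper_width: -0.0
```

```bash
python3 - <<'E'
from h import *
from workcell import env,snapshot
import cv2
s=env.state();print(loc(s["tcp_pos"]),s["t"])
m=camera_model("wrist");np.savez("w2.npz",**m);im=snapshot("wrist");cv2.imwrite("pics/w2.png",im)
p=proj(m,w(Q,[[.04,0,.14]]))[0];x,y=(p-[80,60]).astype(int);x,y=max(x,0),max(y,0);print(p,x,y)
cv2.imwrite("pics/w2b.png",cv2.resize(im[y:y+120,x:x+160],(800,600),interpolation=cv2.INTER_CUBIC))
for X in [(.057,.14),(.07,.13),(.08,.13),(-.062,.136)]: print(X,((proj(m,w(Q,[[X[0],.03,X[1]],[X[0],-.03,X[1]]]))-[x,y])*5).round().tolist())
E
```

```text
[ 0.0196 -0.0302  0.3076] 7.625
[279.71444288 149.14878637] 199 89
(0.057, 0.14) [[487.0, 153.0], [481.0, 439.0]]
(0.07, 0.13) [[543.0, 152.0], [534.0, 429.0]]
(0.08, 0.13) [[590.0, 151.0], [579.0, 429.0]]
(-0.062, 0.136) [[-86.0, 160.0], [-64.0, 441.0]]
```

View pics/w2b.png

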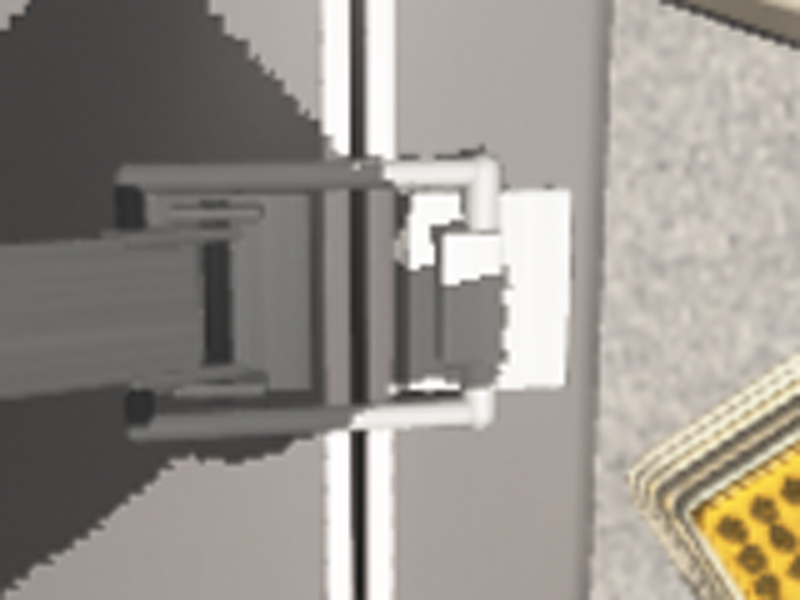

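The bar sits under the keeper's lip, so it is hooked. The lever points to -x and is not yet flat. I'll return and press it down.

Emit:
play_rows(targets="30 -46 40 0 0 0 0; 0 0 50 0 0 0 0; 0 0 45 0 0 0 0; 0 0 0 0 0 0 0; 0 -3 8 0 0 0 0")

```text
t: 8.3
tcp_pos: [0.4575, 0.2158, 0.1675]
tcp_rot: [-2.457, -1.958, -0.004]
wrist_force: [1.2, -0.4, -0.1]
gripper_width: 0.0001
```

Emit:
play_rows(targets="0 -4 5 0 0 0 0; 0 -4 5 0 0 0 0; 0 -4 5 0 0 0 0; 0 -2 4 0 0 0 0; 0 0 0 0 0 0 0")

```text
t: 8.93
tcp_pos: [0.4426, 0.2177, 0.147]
tcp_rot: [-2.457, -1.958, 0.002]
wrist_force: [0.0, -0.4, 0.5]
gripper_width: 0.0001
```

Emit:
play_rows(targets="0 -2 4 0 0 0 0; 0 0 3 0 0 0 0; 0 0 2 0 0 0 0; 0 0 0 0 0 0 0")

```text
t: 9.43
tcp_pos: [0.4412, 0.2184, 0.1399]
tcp_rot: [2.457, 1.957, -0.001]
wrist_force: [-3.5, -1.9, 8.7]
gripper_width: -0.0004
```

Emit:
play_rows(targets="0 0 2 0 0 0 0; 0 0 2 0 0 0 0; 0 0 0 0 0 0 0; 0 0 0 0 0 0 0")

```text
t: 9.93
tcp_pos: [0.4413, 0.2185, 0.1393]
tcp_rot: [2.455, 1.956, -0.0]
wrist_force: [-9.8, -5.2, 29.6]
gripper_width: 0.0001
```

The lever is on a hard stop at z = 0.139, the flat height, with about 30 N. I'll lift off and check from above.

Emit:
play_rows(targets="0 0 -15 0 0 0 0; 0 10 -40 0 0 0 0; -10 20 -50 0 0 0 0; -20 20 -45 0 0 0 0; -20 10 -40 0 0 0 0")

```text
t: 10.55
tcp_pos: [0.4896, 0.155, 0.3259]
tcp_rot: [2.458, 1.956, 0.002]
wrist_force: [-0.6, 0.2, 0.1]
gripper_width: 0.0
```

Emit:
play_rows(targets="0 0 0 0 0 0 0; 0 0 0 0 0 0 0")

```text
t: 10.8
tcp_pos: [0.488, 0.1565, 0.3236]
tcp_rot: [-2.456, -1.957, 0.002]
wrist_force: [-1.0, 1.0, -0.1]
gripper_width: -0.0002
```

```bash
python3 - <<'E'
from h import *
from workcell import env,snapshot
import cv2
s=env.state();print(loc(s["tcp_pos"]),s["t"])
def crop(n,X,k,W,H):
    m=camera_model(n);im=snapshot(n);p=proj(m,w(Q,[X]))[0];x,y=np.maximum((p-[k*W/H/2,k/2]).astype(int),0)
    print(n,x,y);return cv2.resize(im[y:y+k,x:x+int(k*W/H)],(W,H),interpolation=cv2.INTER_CUBIC)
a=crop("wrist",(.0,0,.14),140,400,560);b=crop("side",(0,0,.13),70,400,280);c=crop("scene",(0,0,.13),70,400,280)
cv2.imwrite("pics/z.png",np.hstack([a,np.vstack([b,c])]))
E
```

```text
[ 0.0169 -0.0527  0.3236] 10.8
wrist 195 56
side 183 200
scene 142 191
```

View pics/z.png

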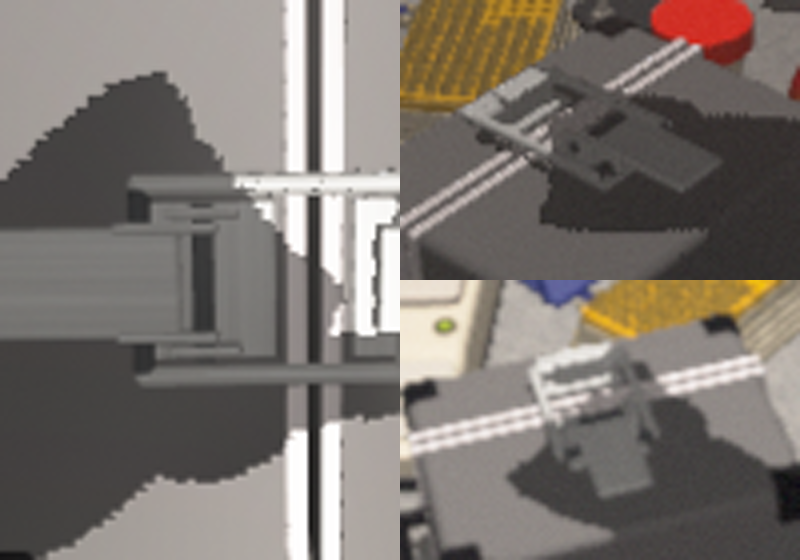

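The keeper plate's far edge moved from x ≈ 84.5 mm to ≈ 76 mm. That matches the lid going from 0.08 to about 0.01–0.02 rad. The lever is flat and the bar is hooked, so I'm handing in.

```bash
python3 -c "
from workcell import env
print(env.job_done(), env.state()['t'])"
```

```text
the job is handed in; nothing more can be done
the job is handed in; nothing more can be done
```

The larger case is latched: the loop's bar is hooked under the keeper's lip and the lever is down flat. I handed the job in at about 11 s of robot time, with the arm clear of the case.

I pushed the raised loop past upright with the closed fingers so it fell behind the hook. I then swept the lever back over and pressed it down.

**Checks that agreed:**
- **Loop:** a close wrist picture, taken before the final press, shows the bar under the keeper's lip.
- **Lever:** it met a hard stop at z = 0.139 m under about 30 N, which is its flat height. It still looked flat in the last pictures after I lifted off.
- **Lid:** the keeper plate's edge moved about 8.5 mm toward the latch. That fits the lid closing from 0.08 to about 0.015 rad.

**Checks that disagreed or fell short:**
- **Loop position:** a first estimate put the bar at about x = 57–60 mm, which made me doubt it had hooked. The close picture settled that.
- **Snap:** I never felt it clearly. The force on the way over reached only 3.5 N, against the expected 5 N or so. By the wrist picture the lid was already drawn in, so the lever probably snapped over before the final press.
- **Seam:** the dark gap between the lid strips measured roughly 4 mm in the last picture, more than the 2 mm or so I expected. I took this to be the shape of the edges.

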